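# Set the router depth stop by clicks and lock it

### The job

Set the router depth stop for the next pass on the guitar body: turn its black click dial anticlockwise back to the zero stop, gently, so that the grey ring under the dial is not forced round; then turn the dial clockwise exactly 5 clicks from zero. Last, swing the red lock lever all the way over to its other end to lock it, let go, and leave the gauge block, the dowel and the roll of tape around it where they are.

Things in the scene. Friction and masses are not known exactly. Their poses are not given: they have to be found in the camera images.
- depth_stop: Router depth stop: grey base plate 130 x 250 x 12 mm, bolted down, origin at the centre of its underside. A green tower 76 x 76 mm, 52 mm high, stands at y = +65 mm of its frame and carries ring and dial; a brass stop rod runs down through the dial's centre. The red lock lever stands at x = 0, y = -75 mm.
- dial_center (a point): Fixed point on the dial's upright axis, 78 mm above the bench and 20 mm above the ring: the centre of the grip. The dial is a round black ribbed cylinder, 44 mm across, from 62 to 98 mm above the bench, with no index mark; this point does not turn with it. It may be let go and taken again as often as needed.
- ring_mark (a point): Red mark on the grey metal ring under the dial, 68 mm across, top face 58 mm above the bench. The mark lies 29 mm from the dial's axis, towards -x of the depth stop. The ring carries the zero stop and must stay put: it is held by friction alone and is forced round when the dial is turned against the stop with more than about 0.6 N m.
- lock_tip (a point): Centre of the red ball, 26 mm across, at the end of the lock lever, a steel rod 10 mm thick and 70 mm long. Its pivot lies 34 mm above the bench at x = 0, y = -75 mm of the depth stop, on a grey block 70 x 50 mm whose top is 37 mm above the bench. Unlocked, the ball stands 34 mm on the -x side of the pivot, 95 mm above the bench; locked, as far on the +x side.
- lock (a joint): Angle of the lock lever (rad): 0 leaning fully to -x of the depth stop (unlocked), 1.0 leaning fully to +x (locked, against its end). It takes about 1 to 2 N at the ball to move and stays where it is left.
- gauge_block: Steel gauge block 50 x 30 x 20 mm; origin at the centre of its underside. Bystander, stays.
- dowel: Wooden dowel, 10 mm thick, 200 mm long, lying on the bench; origin under its middle. Bystander, stays.
- tape_roll: Roll of blue masking tape, 90 mm across, 25 mm high, lying flat; origin under its centre. Bystander, stays.
- dial_top (a point): Fixed point on the dial's axis at its top face. The dial has 24 clicks to the turn (15 degrees each), 12 clicks in all; clockwise from above counts up. It starts 3 to 7 clicks above zero. Each click takes 0.1 to 0.16 N m to ride over, then the dial drops into the next notch and stays there when let go. The solid zero stop lies 3 degrees beyond the zero notch.
- rod_top (a point): Top end of the brass stop rod, 10 mm across, that stands up through the middle of the dial: 106 mm above the bench (8 mm above the dial's top) with the dial at zero. It goes down only 0.2 mm with each click, so its measured height cannot tell the clicks apart.

How it is judged:
On the way, in this order (a step that is already met when the one before it is completed fails the run):
1. the dial is back at its zero notch or against the zero stop, the lever still unlocked (z of rod_top in the frame of depth_stop above 0.10593 m and value of joint lock below 0.5 rad), for 0.2 s.
2. the dial stands in the notch 5 clicks above zero, the lever still unlocked (z of rod_top in the frame of depth_stop between 0.10492 and 0.10508 m and value of joint lock below 0.5 rad), for 0.3 s.
3. the lock lever is swung over with the dial still at 5 clicks (z of rod_top in the frame of depth_stop between 0.10492 and 0.10508 m and value of joint lock above 0.9 rad), for 0.1 s.
At the end, for the whole second after the job is handed in: The dial stands in the fifth notch above zero (stop rod 1.0 mm below its zero height, within 0.08 mm, which is less than half a click) and the lock lever is over at its locked end (joint above 0.9 of 1.0 rad) (all of step 3); the robot touches nothing.
It fails at once if the ring with the zero stop was forced round (its mark moved more than 4 mm) (distance of ring_mark from where it was at the start of the episode above 0.004 m).
It fails at once if the gauge block, the dowel or the roll of tape was pushed more than 20 mm (distance of any of gauge_block, dowel, tape_roll from where it was at the start of the episode above 0.02 m).
It also fails if it takes over 72 s, if anything falls off the work surface, if the arm or the gripper's body presses on something with over 40 N, if the wrist force passes 120 N, or if a joint passes its speed limit or range.

### The arm

A 7-joint arm with a two-finger parallel gripper is mounted at the origin on the work surface. World frame = base frame: x ahead of the robot, y to its left, z up, the work surface at z = 0. Lengths are in m, angles in rad, forces in N, time in s.
With the tool pointing down it reaches from about 0.425 to 0.975 m from the base axis. Payload 16.7 kg.
Tool frame: the origin (TCP) lies on the centre line of the jaws, within the pads' length; the fingertips stand 11 mm ahead of it and the grasp point (between the pads) lies 8 mm behind it; z points along the fingers, x is the direction in which the jaws open and shut, and the axes are right-handed (so a half turn about z gives the same grasp; the last joint's range is limited). The gripper opens to 85 mm and grips with 20 to 120 N. Pads are 22 mm wide; open, the fingers measure 114 mm over their backs; the gripper's body (76 mm by 85 mm) begins 54 mm behind the grasp point. The pads swing forward as they close: fully open they stand 13 mm farther back than shut.
Start: joints at [-1.369, 0.426, 0.074, 1.606, -0.034, 1.111, -0.067], TCP at [0.233, 0.634, 0.242] pointing down, gripper open.
Joint ranges: [-2.85, 2.85], [-0.5, 2.14], [-1.23, 1.37], [0.21, 2.46], [-1.02, 4.16], [0.16, 2.05], [-2.73, 2.73]. Speed limits (rad/s): [1.89, 1.89, 2.39, 2.39, 3.01, 3.01, 3.01].

### API

Orientations are given as a unit quaternion [w, x, y, z].
In Python, from plant import env, imaging, workorder gives the robot as it stands.
- The arm moves only by the shell command python3 -m pendant 'ROWS' [FORCE]. ROWS is JSON, a list that holds one entry, the list of rows, each a list of 7 numbers: the shift along the tool's x, y, z in m, then the turn, a rotation vector about the tool's x, y, z in degrees, then the closure in counts, from 0 (fully open) to 255 (shut). A call has exactly 10 rows; each row is the pose to reach, as a shift and turn from the pose commanded when the call began, along the tool's axes at that moment; what a row does not reach only later rows make up. A row lasts 1/10 s, in which the tool goes at most 50 mm and 8.59 degrees, less where a joint would pass 70% of its speed; a pose out of reach is approached as far as the arm can. A call with a gripper value outside its range is refused whole. The fingers move at their own pace and stop on an object; FORCE is the grip in N (left out, the last holds). Time passes only in rows, so rows that repeat a pose let the fingers close, or fill a call up. It gives the time, the measured TCP pose, the force and the opening at its end, in the units of the state.
- env.read_state(): the state, without advancing time (a new reading comes with each control period).
- imaging.capture(name): name is "scene" or "top" or "wrist"; returns a dict with "frame" (420x560x3 uint8, red, green, blue), "vertical_fov" (degrees; the focal length in pixels is half the picture's height over the tangent of half this angle, whatever the lens; pixels are square), "cx", "cy" (the principal point, pixels), "T" (4x4, takes a point from camera to world coordinates); the wrist camera has in their place "T_tool_cam" (4x4, takes a point from camera to tool coordinates, whose origin is the TCP and whose axes are the tool frame's). Camera axes: x right, y up, looking along -z (the intrinsics and any distortion apply to the point x, -y, -z); pixel columns grow to the right and rows downward; lengths in m; the calibration is good to about 2 mm. The wrist camera is an equidistant fisheye: a pixel r from the principal point sees the ray r / f radians off the axis. A picture is of the moment at which its call begins: read the wrist's pose just before it. There is no depth.
- workorder.job_done(): hands the job in, once; it reports no verdict.
The state is a dict: "t": time; "joint_pos": joint angles; "qd": joint speeds; "joint_efforts": joint torques, N m; "eef_pos": TCP position; "tool_rot": TCP orientation; "force": force on the tool from outside, world axes, zero at the start; "wrist_torque": the same for the moment, N m; "gripper_width": opening from 0.0 (shut) to 1.0 (fully open).
Only numpy, scipy, OpenCV 4.12 (cv2) and the standard library are available. Lean on these libraries where they do the work, as an engineer would, in place of code of your own. Each camera call takes 0.05 s, during which the arm holds its last target.

## Working session

There is one attempt and no reset: what is moved stays moved. The work goes in short steps, Python scripts to look and compute and a shell command to move; the robot and the scene stay as the last step left them, time stands still between calls to the robot, and variables do not carry over. Pictures are saved under pics/ and viewed, and the job is handed in when it is done.

```bash
ls; mkdir -p pics; python3 - <<'E'
from plant import env, imaging, workorder
import cv2
s=env.read_state();print({k:(v if not hasattr(v,'__len__') else [round(float(x),4) for x in v]) for k,v in s.items()})
for n in ["scene","top","wrist"]:
    c=imaging.capture(n);cv2.imwrite(f"pics/{n}0.png",c["frame"][:,:,::-1])
    print(n,{k:v for k,v in c.items() if k!="frame"})
E
```

```text
pics
{'t': 0.0, 'joint_pos': [-1.3685, 0.4267, 0.0739, 1.6066, -0.0341, 1.1108, -0.0671], 'qd': [-0.0004, -0.0004, -0.0011, -0.0007, 0.0005, 0.0002, 0.0013], 'joint_efforts': [-0.0007, -94.9811, 3.7596, -46.3507, 0.019, 0.0099, -0.0001], 'eef_pos': [0.2325, 0.6333, 0.2416], 'tool_rot': [0.0004, 0.82, 0.5724, -0.0005], 'force': [0.1094, -0.4158, 0.3946], 'wrist_torque': [-0.0326, 0.0239, -0.0505], 'gripper_width': 0.9988977198318792}
scene {'vertical_fov': 52.61004704455368, 'cx': 275.05599398207664, 'cy': 207.01681075392958, 'T': array([[ 0.75953563, -0.45652352,  0.46334858,  0.85988926],
       [ 0.65028143,  0.54987671, -0.52418476, -0.36691667],
       [-0.01548192,  0.69944398,  0.71451972,  0.57403666],
       [ 0.        ,  0.        ,  0.        ,  1.        ]])}
top {'vertical_fov': 47.597762889094, 'cx': 283.0549100536747, 'cy': 196.57606709081173, 'T': array([[ 0.02061597,  0.98401364, -0.17689582,  0.43155425],
       [-0.99964899,  0.0173432 , -0.02002758, -0.01458255],
       [-0.01663948,  0.17724662,  0.98402579,  0.91555302],
       [ 0.        ,  0.        ,  0.        ,  1.        ]])}
wrist {'vertical_fov': 65.70646984690485, 'cx': 279.7310432287854, 'cy': 208.31675468521385, 'T_tool_cam': array([[ 9.99998430e-01, -1.61330619e-03, -7.32587387e-04,
        -2.91424546e-04],
       [-1.76275996e-03, -9.47671424e-01, -3.19242485e-01,
        -8.15881914e-02],
       [-1.79216258e-04,  3.19243275e-01, -9.47672781e-01,
        -1.31351292e-01],
       [ 0.00000000e+00,  0.00000000e+00,  0.00000000e+00,
         1.00000000e+00]])}
```

View pics/scene0.png

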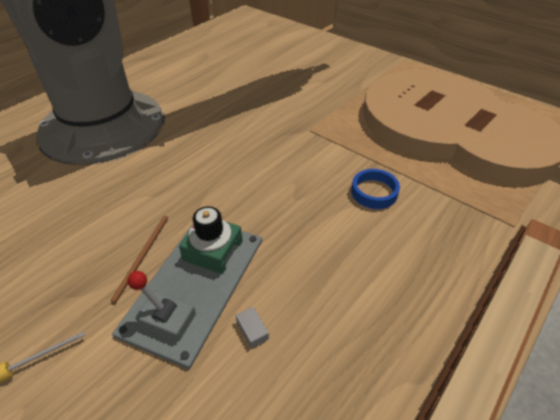

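View pics/top0.png

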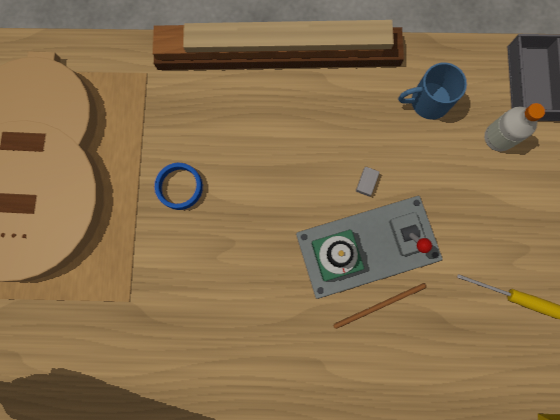

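View pics/wrist0.png

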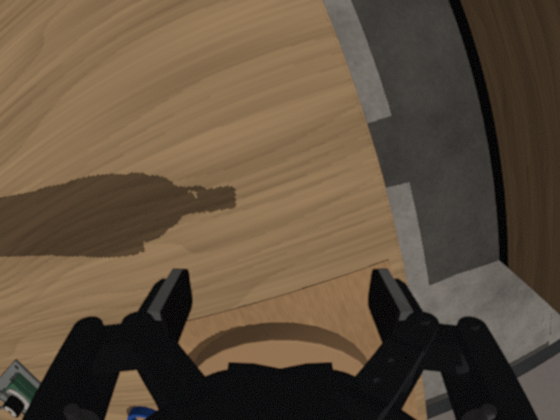

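The scene picture shows the dial at about (208,222), the red ball at (138,281), the tape at (375,188), the block at (252,327) and the dowel from (165,218) to (114,300). In the top picture the rod is near (341,253), the ball at (424,245), and the plate corners near (298,234), (421,196), (441,260) and (317,298).

```bash
cat > h.py <<'E'
import numpy as np, cv2
from plant import env, imaging, workorder
from scipy.spatial.transform import Rotation as R
def ray(c,u,v):
    f=c["frame"].shape[0]/2/np.tan(np.radians(c["vertical_fov"])/2)
    d=np.array([(u-c["cx"])/f,-(v-c["cy"])/f,-1.])
    T=c["T"];return T[:3,3],T[:3,:3]@d
def atz(c,u,v,z):
    o,d=ray(c,u,v);return o+d*(z-o[2])/d[2]
def tri(a,b):
    o1,d1=a;o2,d2=b
    A=np.stack([d1,-d2],1);t=np.linalg.lstsq(A,o2-o1,rcond=None)[0]
    p,q=o1+t[0]*d1,o2+t[1]*d2
    return (p+q)/2,np.linalg.norm(p-q)
def toolrot(s=None):
    q=(s or env.read_state())["tool_rot"];return R.from_quat([q[1],q[2],q[3],q[0]])
def proj_wrist(c,s,P):
    Tt=np.eye(4);Tt[:3,:3]=toolrot(s).as_matrix();Tt[:3,3]=s["eef_pos"]
    p=np.linalg.inv(Tt@c["T_tool_cam"])@np.append(P,1)
    x,y,z=p[0],-p[1],-p[2]
    f=c["frame"].shape[0]/2/np.tan(np.radians(c["vertical_fov"])/2)
    r=np.hypot(x,y);th=np.arctan2(r,z);return np.array([c["cx"]+f*th*x/r,c["cy"]+f*th*y/r])
E
python3 - <<'E'
from h import *
import cv2
t=imaging.capture("top");s=imaging.capture("scene")
f=t["frame"];crop=f[150:340,280:460];cv2.imwrite("pics/topc.png",cv2.resize(crop,None,fx=3.1,fy=3.1,interpolation=cv2.INTER_CUBIC)[:,:,::-1])
f=s["frame"];crop=f[190:370,100:280];cv2.imwrite("pics/scc.png",cv2.resize(crop,None,fx=3.3,fy=3.3,interpolation=cv2.INTER_CUBIC)[:,:,::-1])
# red ball centroid
for n,c in(("top",t),("scene",s)):
    im=c["frame"].astype(int);m=((im[:,:,0]>140)&(im[:,:,1]<50)&(im[:,:,2]<50)).astype(np.uint8)
    k,l,st,ce=cv2.connectedComponentsWithStats(m)
    for i in range(1,k): 
        if st[i,4]>15:print(n,st[i],ce[i])
print(tri(ray(t,424,245),ray(s,138,281)))
for uv in [(298,234),(421,196),(441,260),(317,298)]: print(atz(t,*uv,.012))
print(atz(t,341,253,.105),atz(s,206,215,.105))
E
```

```text
top [419 241  10   9  62] [423.32258065 244.67741935]
scene [131 272  14   9  98] [137.02040816 275.87755102]
(array([ 0.49877732, -0.24089702,  0.09625232]), np.float64(0.0009628015009781654))
[ 0.5222317  -0.02608535  0.012     ]
[ 0.5997735  -0.26093916  0.012     ]
[ 0.47852165 -0.29450109  0.012     ]
[ 0.40396655 -0.06310131  0.012     ]
[ 0.48210113 -0.09803009  0.105     ] [ 0.48587593 -0.10292338  0.105     ]
```

View pics/topc.png

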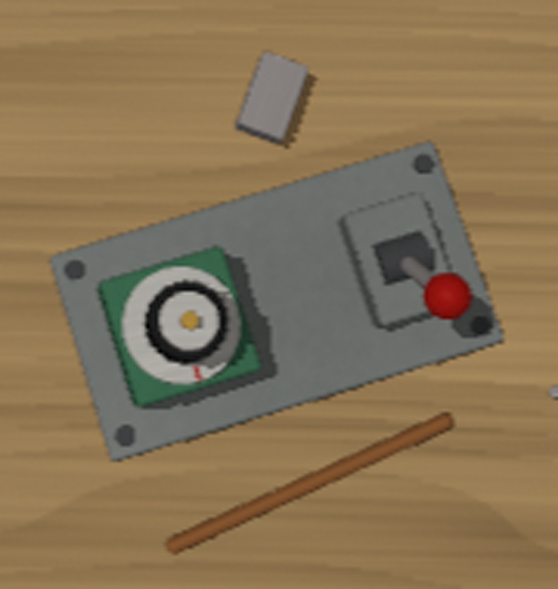

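View pics/scc.png

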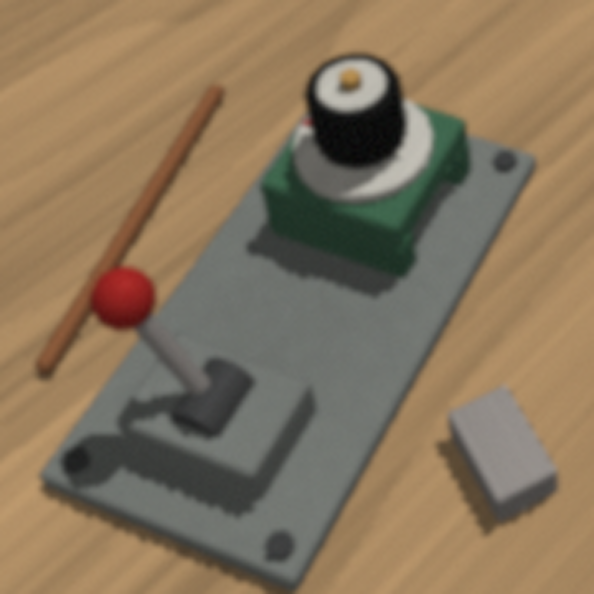

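The enlarged views give clear corner positions, plus the ball, rod and ring mark. I'll fit the plate pose to them using its known geometry.

```bash
cat > fit.py <<'E'
from h import *
from scipy.optimize import least_squares
t=imaging.capture("top");s=imaging.capture("scene")
def pr(c,P):
    f=c["frame"].shape[0]/2/np.tan(np.radians(c["vertical_fov"])/2)
    p=np.linalg.inv(c["T"])@np.append(P,1);return np.array([c["cx"]+f*p[0]/-p[2],c["cy"]-f*p[1]/-p[2]])
T=lambda a:(280+a[0]/3.1,150+a[1]/3.1); S=lambda a:(100+a[0]/3.3,190+a[1]/3.3)
obs=[(t,T((50,258)),(-.065,.125,.012)),(t,T((432,142)),(0,0,0)),]
# frame: -x toward ring mark (robot side, low world x), +y toward dial
L=[(t,T((50,258)),(.065,.125,.012)),(t,T((432,142)),(.065,-.125,.012)),(t,T((503,338)),(-.065,-.125,.012)),(t,T((112,460)),(-.065,.125,.012)),
(t,T((190,320)),(0,.065,.105)),(t,T((447,296)),(-.034,-.075,.095)),(t,T((197,373)),(-.029,.065,.058)),
(s,S((349,78)),(0,.065,.105)),(s,S((123,297)),(-.034,-.075,.095)),(s,S((533,157)),(.065,.125,.012)),(s,S((43,475)),(-.065,-.125,.012))]
def w(p,q): 
    c,n=np.cos(p[2]),np.sin(p[2]);return np.array([p[0]+c*q[0]-n*q[1],p[1]+n*q[0]+c*q[1],q[2]])
f=lambda p:np.concatenate([pr(c,w(p,q))-np.array(o) for c,o,q in L])
r=least_squares(f,[.5,-.16,.2],loss='soft_l1');print(r.x,np.degrees(r.x[2]));print(r.fun.reshape(-1,2).round(1))
for n,q in dict(dial=(0,.065,.078),ball=(-.034,-.075,.095),ball2=(.034,-.075,.095),pivot=(0,-.075,.034)).items(): print(n,w(r.x,q).round(4))
e=env.read_state();print(e["eef_pos"],toolrot(e).as_matrix().round(3))
E
python3 fit.py
```

```text
[ 0.50301191 -0.15987342  0.32453819] 18.594668767924055
[[-1.  -0.6]
 [-0.2 -2.2]
 [ 1.1 -0.5]
 [ 0.3  0.9]
 [-0.2 -0.3]
 [ 0.5  2.1]
 [ 0.1 -0.2]
 [ 0.9 -1.4]
 [-1.   0.3]
 [ 1.6 -1.9]
 [-0.8 -0. ]]
dial [ 0.4823 -0.0983  0.078 ]
ball [ 0.4947 -0.2418  0.095 ]
ball2 [ 0.5592 -0.2201  0.095 ]
pivot [ 0.5269 -0.231   0.034 ]
[0.2325696  0.63352879 0.24211481] [[ 0.345  0.939 -0.   ]
 [ 0.939 -0.345 -0.   ]
 [-0.    -0.    -1.   ]]
```

```bash
python3 -m pendant '[[[-0.02,0.04,0,0,0,8,0],[-0.04,0.08,0,0,0,16,0],[-0.06,0.12,0,0,0,24,0],[-0.08,0.16,0,0,0,32,0],[-0.10,0.20,0,0,0,40,0],[-0.12,0.24,0,0,0,48,0],[-0.14,0.28,0,0,0,56,0],[-0.16,0.32,0,0,0,64,0],[-0.18,0.36,0,0,0,72,0],[-0.20,0.40,0,0,0,80,0]]]' 20
cat > go.py <<'E'
from h import *
import sys
s=env.read_state();r=toolrot(s);M=r.as_matrix()
print("t",round(s["t"],2),"pos",np.round(s["eef_pos"],4),"xaz",np.degrees(np.arctan2(M[1,0],M[0,0])).round(2),"j",np.round(s["joint_pos"],3),"F",np.round(s["force"],2),"tau",np.round(s["wrist_torque"],3),"w",round(s["gripper_width"],4))
if len(sys.argv)>3: print("toolshift",(M.T@(np.array(list(map(float,sys.argv[1:4])))-s["eef_pos"])).round(4))
E
python3 go.py 0.4823 -0.0983 0.2
```

```text
t: 1.35
eef_pos: [0.5402, 0.3066, 0.2426]
tool_rot: [-0.0, 0.996, -0.091, 0.0]
force: [-0.0, 0.3, 1.0]
gripper_width: 1.003
t 1.35 pos [0.5402 0.3066 0.2426] xaz -10.47 j [-0.998  0.365  0.489  1.754 -0.193  1.07  -0.627] F [-0.04  0.3   1.01] tau [ 0.037 -0.006 -0.001] w 1.0033
toolshift [0.0167 0.4087 0.0424]
```

```bash
python3 -m pendant '[[[0.001,0.041,0.004,0,0,2,0],[0.003,0.082,0.008,0,0,4,0],[0.005,0.123,0.012,0,0,6,0],[0.007,0.164,0.016,0,0,8,0],[0.009,0.205,0.02,0,0,10,0],[0.011,0.246,0.025,0,0,12,0],[0.013,0.287,0.03,0,0,14,0],[0.015,0.328,0.035,0,0,16,0],[0.016,0.37,0.04,0,0,18,0],[0.0167,0.409,0.0424,0,0,20,0]]]'
python3 go.py 0.4823 -0.0983 0.13
python3 - <<'E'
from h import *
s=env.read_state();c=imaging.capture("wrist");f=c["frame"].copy()
for P in [(.4823,-.0983,.106),(.4823,-.0983,.098),(.4947,-.2418,.095)]:
    p=proj_wrist(c,s,P);print(p);cv2.circle(f,tuple(int(round(x)) for x in p),2,(0,255,0),-1)
cv2.imwrite("pics/w1.png",f[:,:,::-1])
E
```

```text
t: 2.35
eef_pos: [0.4828, -0.0992, 0.1998]
tool_rot: [-0.0, 0.965, -0.261, 0.0]
force: [0.4, -0.2, -0.3]
gripper_width: 1.0
t 2.35 pos [ 0.4828 -0.0992  0.1998] xaz -30.25 j [-0.568  0.21   0.735  2.083 -0.178  0.91  -0.262] F [ 0.42 -0.21 -0.31] tau [-0.059 -0.026 -0.013] w 1.0004
toolshift [-0.0009 -0.0005  0.0698]
[277.48429248 215.56225297]
[277.54270492 211.99159898]
[365.23489043 327.98564806]
```

View pics/w1.png

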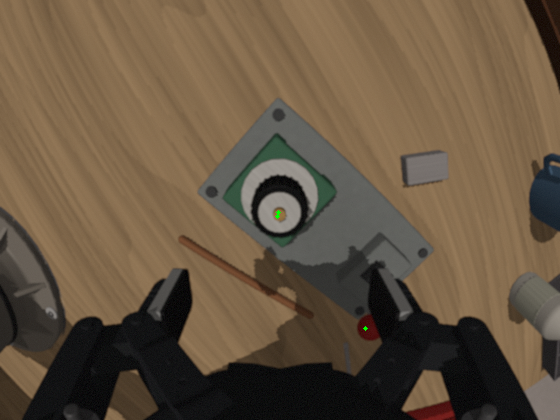

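The wrist view shows the rod tip at (279,214) against a predicted (277.5,215.6), so the fit is good to about 1 mm. Next I descend and grip lightly.

```bash
python3 -m pendant '[[[0,0,0.02,0,0,0,0],[0,0,0.04,0,0,0,0],[0,0,0.06,0,0,0,0],[0,0,0.08,0,0,0,0],[0,0,0.095,0,0,0,0],[0,0,0.11,0,0,0,0],[0,0,0.118,0,0,0,0],[0,0,0.121,0,0,0,0],[0,0,0.123,0,0,0,0],[0,0,0.123,0,0,0,0]]]' 20
python3 go.py 0.4823 -0.0983 0.077
python3 -m pendant '[[[0,0,0,0,0,0,70],[0,0,0,0,0,0,90],[0,0,0,0,0,0,110],[0,0,0,0,0,0,130],[0,0,0,0,0,0,150],[0,0,0,0,0,0,170],[0,0,0,0,0,0,170],[0,0,0,0,0,0,170],[0,0,0,0,0,0,170],[0,0,0,0,0,0,170]]]' 20
python3 go.py
python3 - <<'E'
from h import *
c=imaging.capture("wrist");cv2.imwrite("pics/w2.png",c["frame"][:,:,::-1])
E
```

```text
t: 3.4
eef_pos: [0.4837, -0.0975, 0.0772]
tool_rot: [-0.0, 0.966, -0.26, 0.0]
force: [-0.5, 0.4, 0.5]
gripper_width: 1.0
t 3.4 pos [ 0.4837 -0.0975  0.0772] xaz -30.16 j [-0.428  0.424  0.605  2.172 -0.396  0.652 -0.071] F [-0.49  0.38  0.46] tau [-0.033 -0.007  0.029] w 1.0
toolshift [-0.0008  0.0014  0.0002]
t: 4.4
eef_pos: [0.4835, -0.0974, 0.0772]
tool_rot: [-0.0, 0.966, -0.26, -0.0]
force: [-2.4, 1.8, 7.4]
gripper_width: 0.507
t 4.4 pos [ 0.4835 -0.0974  0.0772] xaz -30.15 j [-0.428  0.424  0.605  2.172 -0.396  0.653 -0.071] F [-2.43  1.81  7.39] tau [0.262 0.529 0.004] w 0.507
```

View pics/w2.png

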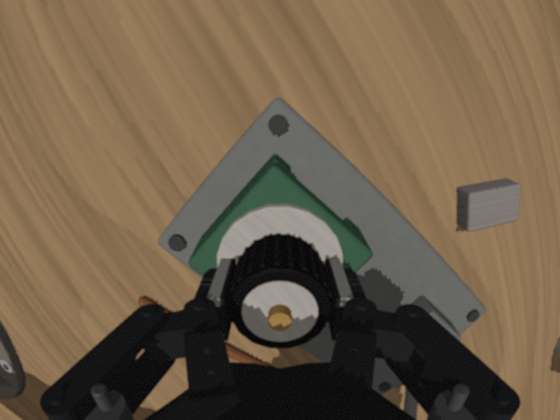

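```bash
python3 - <<'E'
from h import *
s=env.read_state();c=imaging.capture("wrist")
for P in [(.4823,-.0983,.105),(.4835,-.0974,.105)]: print(proj_wrist(c,s,P))
f=c["frame"].astype(int);m=((f[:,:,0]>150)&(f[:,:,2]<90)&(f[:,:,1]>90)).astype(np.uint8);m[:280]=0;m[345:]=0;m[:,:255]=0;m[:,310:]=0
ys,xs=np.nonzero(m);print(xs.mean(),ys.mean(),ys.min(),ys.max(),len(xs))
E
```

```text
[276.72846878 322.87285567]
[278.18997617 320.21981016]
279.4925373134328 319.82835820895525 315 324 134
```

The grip is centred, with the rod at (279,319) against a predicted (278,320). I turn the first 42° anticlockwise, which is safe because at least 3 clicks remain.

```bash
python3 -m pendant '[[[0,0,0,0,0,-4.5,170],[0,0,0,0,0,-9,170],[0,0,0,0,0,-13.5,170],[0,0,0,0,0,-18,170],[0,0,0,0,0,-22.5,170],[0,0,0,0,0,-27,170],[0,0,0,0,0,-31.5,170],[0,0,0,0,0,-36,170],[0,0,0,0,0,-40,170],[0,0,0,0,0,-42,170]]]' 20
python3 go.py
python3 - <<'E'
from h import *
c=imaging.capture("wrist");cv2.imwrite("pics/w3.png",c["frame"][:,:,::-1])
E
```

```text
t: 5.5
eef_pos: [0.4826, -0.0973, 0.0771]
tool_rot: [-0.0, 0.995, 0.105, -0.001]
force: [-8.6, 2.9, 13.5]
gripper_width: 0.504
t 5.5 pos [ 0.4826 -0.0973  0.0771] xaz 12.0 j [-0.273  0.387  0.41   2.165 -0.257  0.637  0.527] F [-8.55  2.88 13.47] tau [0.521 1.738 0.082] w 0.5038
```

View pics/w3.png

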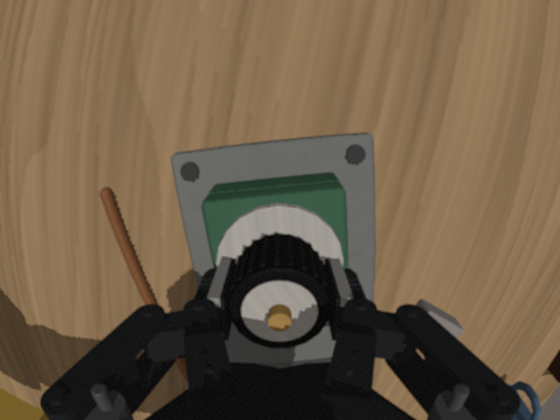

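```bash
python3 -m pendant '[[[-0.0005,0,0,0,0,-1,170],[-0.001,0,0,0,0,-2,170],[-0.001,0,0,0,0,-3,170],[-0.001,0,0,0,0,-4,170],[-0.001,0,0,0,0,-4.5,170],[-0.001,0,0,0,0,-5,170],[-0.001,0,0,0,0,-5,170],[-0.001,0,0,0,0,-5,170],[-0.001,0,0,0,0,-5,170],[-0.001,0,0,0,0,-5,170]]]' 20
python3 go.py
python3 -m pendant '[[[0,0,0,0,0,-0.5,170],[0,0,0,0,0,-1,170],[0,0,0,0,0,-1.5,170],[0,0,0,0,0,-1.5,170],[0,0,0,0,0,-1.5,170],[0,0,0,0,0,-1.5,170],[0,0,0,0,0,-1.5,170],[0,0,0,0,0,-1.5,170],[0,0,0,0,0,-1.5,170],[0,0,0,0,0,-1.5,170]]]' 20
python3 go.py
```

```text
t: 6.55
eef_pos: [0.4824, -0.0973, 0.0772]
tool_rot: [-0.0, 0.989, 0.146, -0.0]
force: [-3.4, 3.2, 8.6]
gripper_width: 0.508
t 6.55 pos [ 0.4824 -0.0973  0.0772] xaz 16.85 j [-0.256  0.383  0.389  2.165 -0.242  0.634  0.598] F [-3.37  3.17  8.55] tau [ 0.679  0.699 -0.106] w 0.5077
t: 7.55
eef_pos: [0.4823, -0.0974, 0.0772]
tool_rot: [-0.0, 0.987, 0.159, -0.0]
force: [-3.7, 3.5, 8.6]
gripper_width: 0.508
t 7.55 pos [ 0.4823 -0.0974  0.0772] xaz 18.34 j [-0.25   0.382  0.382  2.165 -0.238  0.634  0.619] F [-3.71  3.47  8.57] tau [ 0.683  0.739 -0.099] w 0.5081
```

```bash
python3 -m pendant '[[[0,0,0,0,0,-0.5,170],[0,0,0,0,0,-1,170],[0,0,0,0,0,-1.5,170],[0,0,0,0,0,-1.5,170],[0,0,0,0,0,-1.5,170],[0,0,0,0,0,-1.5,170],[0,0,0,0,0,-1.5,170],[0,0,0,0,0,-1.5,170],[0,0,0,0,0,-1.5,170],[0,0,0,0,0,-1.5,170]]]' 20
python3 go.py
```

```text
t: 8.55
eef_pos: [0.4823, -0.0974, 0.0772]
tool_rot: [-0.0, 0.985, 0.172, -0.0]
force: [-4.6, 2.8, 9.7]
gripper_width: 0.513
t 8.55 pos [ 0.4823 -0.0974  0.0772] xaz 19.85 j [-0.245  0.381  0.375  2.165 -0.233  0.634  0.641] F [-4.56  2.84  9.72] tau [ 0.668  0.763 -0.073] w 0.5132
```

```bash
python3 - <<'E'
from h import *
c=imaging.capture("wrist");cv2.imwrite("pics/w4.png",c["frame"][:,:,::-1])
a=[cv2.resize(cv2.imread(f"pics/w{i}.png")[230:350,225:335],None,fx=5,fy=4,interpolation=cv2.INTER_CUBIC)[:,:] for i in (2,3,4)]
a=[cv2.resize(cv2.imread(f"pics/w{i}.png")[232:350,228:332],None,fx=2.5,fy=2.5,interpolation=cv2.INTER_CUBIC) for i in (2,3,4)]
cv2.imwrite("pics/cmp4.png",np.hstack(a))
E
```

```text
(no output)
```

View pics/cmp4.png

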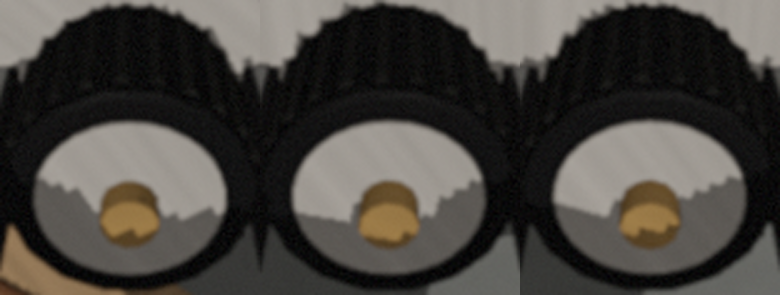

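```bash
cat > cmp.py <<'E'
import cv2,numpy as np,sys
o=[]
for n in sys.argv[2:]:
    g=cv2.imread(f"pics/{n}.png")[232:350,228:332].astype(float)
    d=np.clip((g-5)*5,0,255)[:62]; w=np.clip((g-130)*4,0,255)[48:85]
    x=np.vstack([d,w]).astype(np.uint8)
    o.append(cv2.resize(x,None,fx=3.8,fy=3.8,interpolation=cv2.INTER_CUBIC))
rows=[np.hstack(o[i:i+2]) for i in range(0,len(o)-1,2)] if len(o)>1 else o
cv2.imwrite(f"pics/{sys.argv[1]}.png",np.hstack([cv2.resize(x,None,fx=2/max(2,len(o)),fy=1) if 0 else x for x in o[:2]]))
E
python3 cmp.py c23 w2 w3; python3 cmp.py c34 w3 w4
```

```text
(no output)
```

View pics/c23.png

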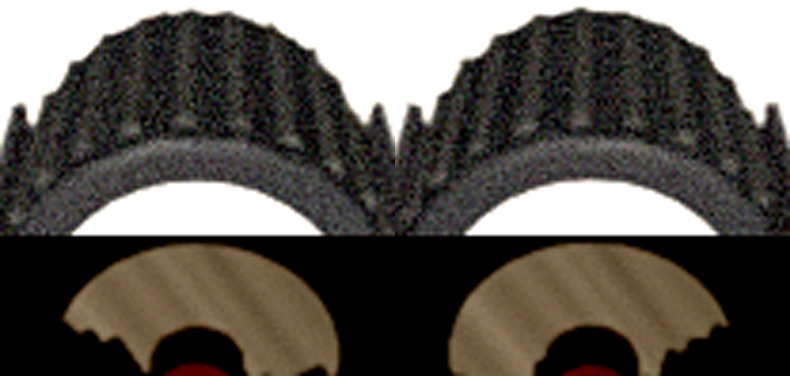

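View pics/c34.png

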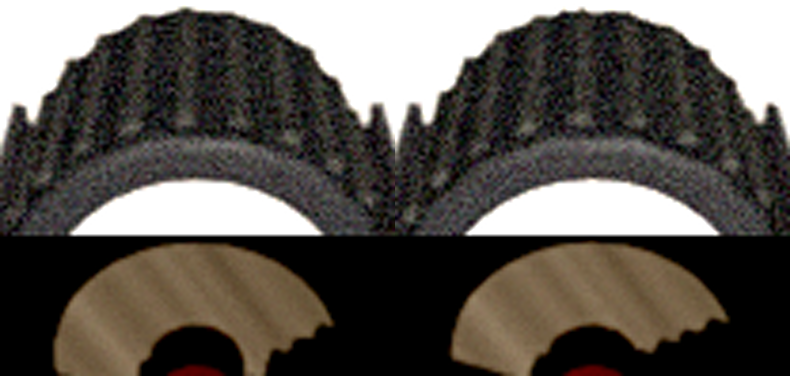

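The rib and streak pattern stays fixed relative to the jaws, so there is no slip. The stop wasn't at 48°, and the next candidate is 63°.

```bash
python3 -m pendant '[[[0,0,0,0,0,-2,170],[0,0,0,0,0,-4,170],[0,0,0,0,0,-6,170],[0,0,0,0,0,-8,170],[0,0,0,0,0,-10,170],[0,0,0,0,0,-11,170],[0,0,0,0,0,-12,170],[0,0,0,0,0,-13,170],[0,0,0,0,0,-13.5,170],[0,0,0,0,0,-13.5,170]]]' 20
python3 go.py
python3 -m pendant '[[[0,0,0,0,0,-0.3,170],[0,0,0,0,0,-0.6,170],[0,0,0,0,0,-0.9,170],[0,0,0,0,0,-1.2,170],[0,0,0,0,0,-1.2,170],[0,0,0,0,0,-1.2,170],[0,0,0,0,0,-1.2,170],[0,0,0,0,0,-1.2,170],[0,0,0,0,0,-1.2,170],[0,0,0,0,0,-1.2,170]]]' 20
python3 go.py
```

```text
t: 9.6
eef_pos: [0.482, -0.0975, 0.0772]
tool_rot: [-0.0, 0.958, 0.287, -0.0]
force: [-5.0, 1.7, 9.7]
gripper_width: 0.506
t 9.6 pos [ 0.482  -0.0975  0.0772] xaz 33.35 j [-0.195  0.374  0.315  2.162 -0.194  0.632  0.839] F [-4.98  1.66  9.67] tau [ 0.549  1.064 -0.082] w 0.5062
t: 10.6
eef_pos: [0.482, -0.0975, 0.0772]
tool_rot: [-0.0, 0.955, 0.297, -0.0]
force: [-4.9, 2.3, 10.1]
gripper_width: 0.509
t 10.6 pos [ 0.482  -0.0975  0.0772] xaz 34.53 j [-0.191  0.374  0.31   2.162 -0.19   0.632  0.856] F [-4.9   2.3  10.06] tau [ 0.467  1.087 -0.07 ] w 0.5093
```

```bash
python3 -m pendant '[[[0,0,0,0,0,-2,170],[0,0,0,0,0,-4,170],[0,0,0,0,0,-6,170],[0,0,0,0,0,-8,170],[0,0,0,0,0,-10,170],[0,0,0,0,0,-11,170],[0,0,0,0,0,-12,170],[0,0,0,0,0,-13,170],[0,0,0,0,0,-13.8,170],[0,0,0,0,0,-13.8,170]]]' 20
python3 go.py
python3 -m pendant '[[[0,0,0,0,0,-0.3,170],[0,0,0,0,0,-0.6,170],[0,0,0,0,0,-0.9,170],[0,0,0,0,0,-1.2,170],[0,0,0,0,0,-1.2,170],[0,0,0,0,0,-1.2,170],[0,0,0,0,0,-1.2,170],[0,0,0,0,0,-1.2,170],[0,0,0,0,0,-1.2,170],[0,0,0,0,0,-1.2,170]]]' 20
python3 go.py
python3 - <<'E'
from h import *
c=imaging.capture("wrist");cv2.imwrite("pics/w5.png",c["frame"][:,:,::-1])
E
python3 cmp.py c45 w4 w5
```

```text
t: 11.6
eef_pos: [0.4818, -0.0977, 0.0771]
tool_rot: [-0.0, 0.912, 0.41, -0.0]
force: [-6.7, -0.2, 10.7]
gripper_width: 0.504
t 11.6 pos [ 0.4818 -0.0977  0.0771] xaz 48.35 j [-0.141  0.368  0.25   2.159 -0.152  0.631  1.06 ] F [-6.72 -0.24 10.75] tau [ 0.249  1.367 -0.118] w 0.5039
t: 12.6
eef_pos: [0.4818, -0.0977, 0.0772]
tool_rot: [-0.0, 0.908, 0.419, -0.0]
force: [-6.0, 1.1, 11.8]
gripper_width: 0.511
t 12.6 pos [ 0.4818 -0.0977  0.0772] xaz 49.52 j [-0.137  0.368  0.245  2.159 -0.149  0.631  1.077] F [-5.97  1.1  11.8 ] tau [ 0.184  1.348 -0.11 ] w 0.5111
```

View pics/c45.png

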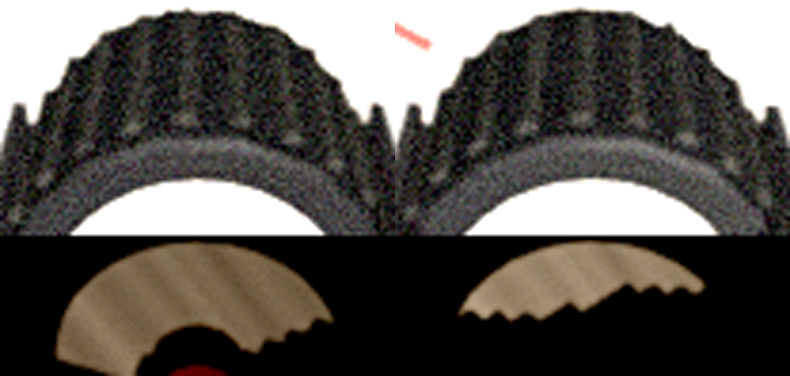

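```bash
python3 -m pendant '[[[0,0,0,0,0,-2,170],[0,0,0,0,0,-4,170],[0,0,0,0,0,-6,170],[0,0,0,0,0,-8,170],[0,0,0,0,0,-10,170],[0,0,0,0,0,-11,170],[0,0,0,0,0,-12,170],[0,0,0,0,0,-13,170],[0,0,0,0,0,-13.8,170],[0,0,0,0,0,-13.8,170]]]' 20
python3 go.py
python3 -m pendant '[[[0,0,0,0,0,-0.3,170],[0,0,0,0,0,-0.6,170],[0,0,0,0,0,-0.9,170],[0,0,0,0,0,-1.2,170],[0,0,0,0,0,-1.2,170],[0,0,0,0,0,-1.2,170],[0,0,0,0,0,-1.2,170],[0,0,0,0,0,-1.2,170],[0,0,0,0,0,-1.2,170],[0,0,0,0,0,-1.2,170]]]' 20
python3 go.py
python3 - <<'E'
from h import *
c=imaging.capture("wrist");cv2.imwrite("pics/w6.png",c["frame"][:,:,::-1])
E
python3 cmp.py c56 w5 w6
```

```text
t: 13.65
eef_pos: [0.4816, -0.098, 0.0771]
tool_rot: [-0.0, 0.851, 0.525, -0.001]
force: [-7.2, -0.8, 11.2]
gripper_width: 0.515
t 13.65 pos [ 0.4816 -0.098   0.0771] xaz 63.33 j [-0.087  0.364  0.185  2.156 -0.111  0.631  1.282] F [-7.24 -0.76 11.25] tau [-0.06   1.626 -0.108] w 0.5149
t: 14.65
eef_pos: [0.4816, -0.098, 0.0771]
tool_rot: [-0.0, 0.846, 0.534, -0.001]
force: [-8.1, -0.5, 12.0]
gripper_width: 0.511
t 14.65 pos [ 0.4816 -0.098   0.0771] xaz 64.51 j [-0.083  0.364  0.181  2.156 -0.108  0.631  1.3  ] F [-8.09 -0.55 12.  ] tau [-0.165  1.597 -0.105] w 0.5106
```

View pics/c56.png

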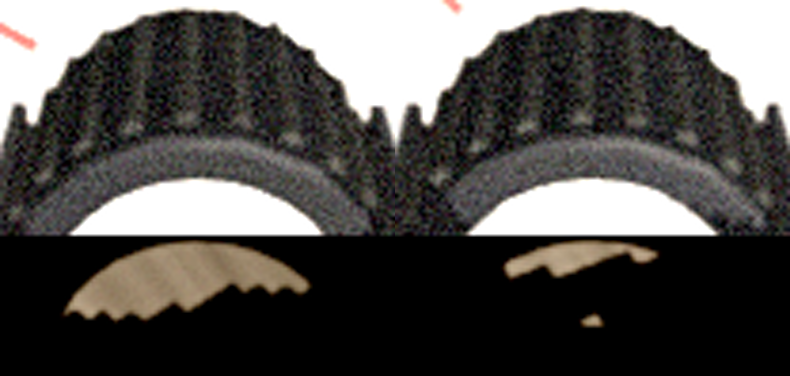

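View pics/w6.png

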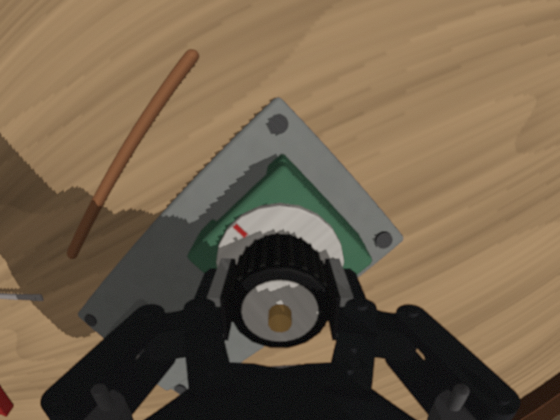

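```bash
cat > ring.py <<'E'
from h import *
import sys
s=env.read_state();c=imaging.capture("wrist")
d=np.array([.4823,-.0983]);
a=np.radians(180+18.6)
f=c["frame"].astype(int);m=((f[:,:,0]>f[:,:,1]+60)&(f[:,:,0]>130)&(f[:,:,1]<110)).astype(np.uint8);m[:200]=0;m[290:]=0;m[:,:190]=0;m[:,370:]=0
ys,xs=np.nonzero(m);print("mark px",xs.mean(),ys.mean(),len(xs))
for da in(-8,-4,0,4,8):
    b=a+np.radians(da);print(da,proj_wrist(c,s,(d[0]+.029*np.cos(b),d[1]+.029*np.sin(b),.058)).round(1))
E
python3 ring.py
```

```text
mark px 239.90769230769232 230.36923076923077 65
-8 [245.7 223.8]
-4 [242.7 226.2]
0 [239.8 228.6]
4 [237.2 231.3]
8 [234.8 234.1]
```

The ring is unmoved: the mark is at (239.9,230.4) against an expected (239.8,228.6). That leaves the 108° stop, a start 7 clicks above zero, so I approach it gently.

```bash
python3 -m pendant '[[[0,0,0,0,0,-2,170],[0,0,0,0,0,-4,170],[0,0,0,0,0,-6,170],[0,0,0,0,0,-8,170],[0,0,0,0,0,-9,170],[0,0,0,0,0,-10,170],[0,0,0,0,0,-11,170],[0,0,0,0,0,-12,170],[0,0,0,0,0,-12,170],[0,0,0,0,0,-12,170]]]' 20
python3 go.py
python3 -m pendant '[[[0,0,0,0,0,-0.3,170],[0,0,0,0,0,-0.6,170],[0,0,0,0,0,-0.9,170],[0,0,0,0,0,-1.2,170],[0,0,0,0,0,-1.4,170],[0,0,0,0,0,-1.4,170],[0,0,0,0,0,-1.4,170],[0,0,0,0,0,-1.4,170],[0,0,0,0,0,-1.4,170],[0,0,0,0,0,-1.4,170]]]' 20
python3 go.py
python3 -m pendant '[[[0,0,0,0,0,-0.2,170],[0,0,0,0,0,-0.4,170],[0,0,0,0,0,-0.5,170],[0,0,0,0,0,-0.5,170],[0,0,0,0,0,-0.5,170],[0,0,0,0,0,-0.5,170],[0,0,0,0,0,-0.5,170],[0,0,0,0,0,-0.5,170],[0,0,0,0,0,-0.5,170],[0,0,0,0,0,-0.5,170]]]' 20
python3 go.py; python3 ring.py
```

```text
t: 15.75
eef_pos: [0.4815, -0.0982, 0.0771]
tool_rot: [-0.0, 0.785, 0.619, -0.001]
force: [-7.9, -1.4, 11.8]
gripper_width: 0.505
t 15.75 pos [ 0.4815 -0.0982  0.0771] xaz 76.5 j [-0.04   0.361  0.13   2.154 -0.077  0.632  1.479] F [-7.89 -1.38 11.79] tau [-0.454  1.602 -0.019] w 0.5049
t: 16.75
eef_pos: [0.4816, -0.0982, 0.0771]
tool_rot: [-0.0, 0.778, 0.629, -0.001]
force: [-8.2, -2.2, 11.8]
gripper_width: 0.51
t 16.75 pos [ 0.4816 -0.0982  0.0771] xaz 77.89 j [-0.035  0.361  0.124  2.153 -0.073  0.632  1.5  ] F [-8.15 -2.25 11.76] tau [-0.496  1.671 -0.16 ] w 0.5104
t: 17.75
eef_pos: [0.4815, -0.0982, 0.0771]
tool_rot: [-0.0, 0.775, 0.632, -0.001]
force: [-7.6, -1.2, 11.7]
gripper_width: 0.511
t 17.75 pos [ 0.4815 -0.0982  0.0771] xaz 78.36 j [-0.033  0.361  0.122  2.153 -0.072  0.632  1.507] F [-7.56 -1.24 11.66] tau [-0.424  1.685 -0.555] w 0.5105
mark px 250.65714285714284 222.37142857142857 70
-8 [258.2 217.6]
-4 [254.5 219.2]
0 [251. 221.]
4 [247.6 223. ]
8 [244.5 225.2]
```

The stop is found: torque jumped to -0.56 N m at 78.4° heading, with contact near 78.0°, and the ring is unmoved. Five clicks from zero is 3 + 75 = 78° clockwise from contact.

```bash
python3 -m pendant '[[[0,0,0,0,0,4,170],[0,0,0,0,0,8,170],[0,0,0,0,0,12,170],[0,0,0,0,0,16,170],[0,0,0,0,0,20,170],[0,0,0,0,0,24,170],[0,0,0,0,0,28,170],[0,0,0,0,0,32,170],[0,0,0,0,0,36,170],[0,0,0,0,0,40,170]]]' 20
python3 go.py
python3 - <<'E'
from h import *
c=imaging.capture("wrist");cv2.imwrite("pics/w7.png",c["frame"][:,:,::-1])
E
python3 cmp.py c67 w5 w7
```

```text
t: 18.8
eef_pos: [0.4819, -0.0975, 0.0772]
tool_rot: [-0.0, 0.945, 0.328, -0.0]
force: [-4.8, 2.3, 10.0]
gripper_width: 0.51
t 18.8 pos [ 0.4819 -0.0975  0.0772] xaz 38.29 j [-0.177  0.372  0.293  2.161 -0.179  0.632  0.911] F [-4.8   2.32 10.02] tau [0.432 1.172 0.168] w 0.5101
```

View pics/c67.png

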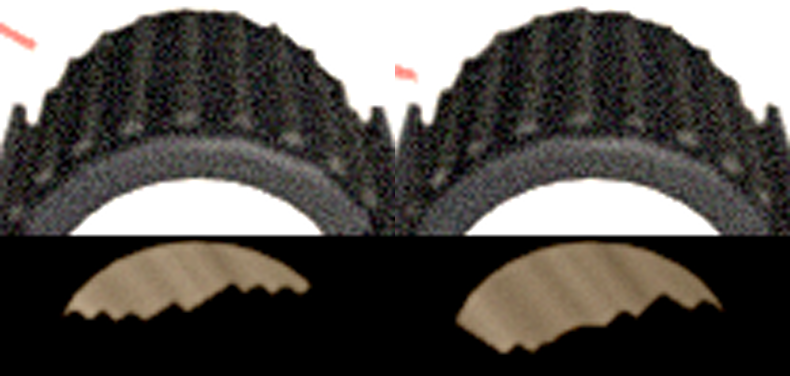

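No slip. I complete the remaining 38.3°.

```bash
python3 -m pendant '[[[0,0,0,0,0,5,170],[0,0,0,0,0,10,170],[0,0,0,0,0,15,170],[0,0,0,0,0,20,170],[0,0,0,0,0,25,170],[0,0,0,0,0,30,170],[0,0,0,0,0,34,170],[0,0,0,0,0,37,170],[0,0,0,0,0,38.3,170],[0,0,0,0,0,38.3,170]]]' 20
python3 go.py
python3 - <<'E'
from h import *
c=imaging.capture("wrist");cv2.imwrite("pics/w8.png",c["frame"][:,:,::-1])
E
python3 cmp.py c78 w3 w8
```

```text
t: 19.85
eef_pos: [0.4827, -0.0973, 0.0772]
tool_rot: [-0.0, 1.0, 0.001, 0.0]
force: [-1.1, 3.2, 6.3]
gripper_width: 0.509
t 19.85 pos [ 0.4827 -0.0973  0.0772] xaz 0.11 j [-0.316  0.394  0.463  2.168 -0.293  0.638  0.355] F [-1.08  3.23  6.26] tau [ 0.689  0.268 -0.02 ] w 0.5088
```

View pics/c78.png

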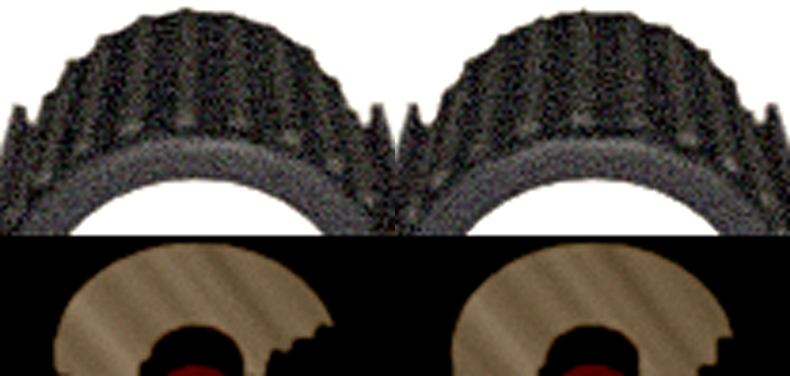

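Torque is about zero in the notch and the pattern is unslipped. I open the jaws and rise.

```bash
python3 -m pendant '[[[0,0,0,0,0,0,100],[0,0,0,0,0,0,60],[0,0,0,0,0,0,0],[0,0,0,0,0,0,0],[0,0,0,0,0,0,0],[0,0,0,0,0,0,0],[0,0,0,0,0,0,0],[0,0,0,0,0,0,0],[0,0,0,0,0,0,0],[0,0,0,0,0,0,0]]]' 20
python3 go.py
python3 - <<'E'
from h import *
c=imaging.capture("wrist");cv2.imwrite("pics/w9.png",c["frame"][:,:,::-1])
E
python3 cmp.py c89 w8 w9
python3 -m pendant '[[[0,0,-0.01,0,0,0,0],[0,0,-0.03,0,0,0,0],[0,0,-0.05,0,0,0,0],[0,0,-0.07,0,0,0,0],[0,0,-0.09,0,0,0,60],[0,0,-0.11,0,0,0,120],[0,0,-0.12,0,0,0,200],[0,0,-0.12,0,0,0,255],[0,0,-0.12,0,0,0,255],[0,0,-0.12,0,0,0,255]]]' 20
python3 go.py
python3 - <<'E'
from h import *
s=env.read_state();c=imaging.capture("wrist");f=c["frame"].copy()
for P in [(.4947,-.2418,.095),(.4823,-.0983,.105)]:
    p=proj_wrist(c,s,P);print(p)
cv2.imwrite("pics/w10.png",c["frame"][:,:,::-1])
E
```

```text
t: 20.9
eef_pos: [0.4825, -0.0977, 0.0769]
tool_rot: [0.0, 1.0, 0.001, -0.0]
force: [0.3, 0.5, -0.4]
gripper_width: 0.999
t 20.9 pos [ 0.4825 -0.0977  0.0769] xaz 0.14 j [-0.315  0.394  0.463  2.168 -0.292  0.637  0.356] F [ 0.3   0.51 -0.43] tau [-0.046  0.01  -0.009] w 0.9985
t: 21.95
eef_pos: [0.482, -0.0976, 0.1961]
tool_rot: [0.0, 1.0, 0.001, -0.001]
force: [0.3, 0.1, -0.1]
gripper_width: 0.0
t 21.95 pos [ 0.482  -0.0976  0.1961] xaz 0.15 j [-0.42   0.194  0.555  2.081 -0.13   0.901  0.21 ] F [ 0.34  0.14 -0.06] tau [-0.027 -0.004 -0.051] w 0.0001
[291.81754101 353.43931912]
[279.54576788 217.95595645]
```

View pics/c89.png

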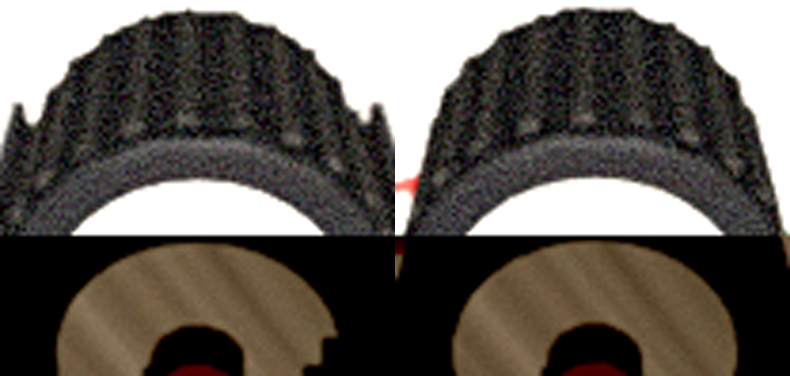

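View pics/w10.png

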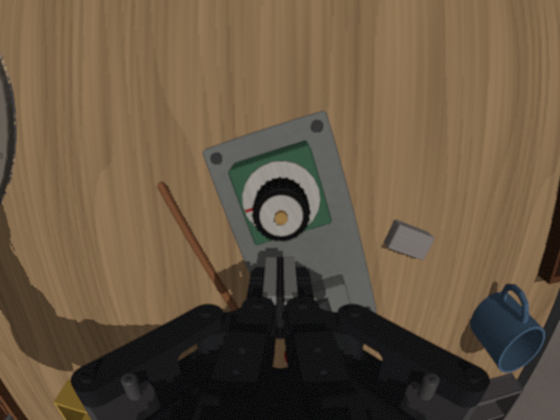

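```bash
python3 go.py 0.445 -0.258 0.196
```

```text
t 22.0 pos [ 0.482  -0.0977  0.1961] xaz 0.14 j [-0.42   0.194  0.555  2.081 -0.129  0.901  0.21 ] F [-0.45  0.31 -0.17] tau [0.007 0.066 0.021] w -0.0007
toolshift [-0.0374  0.1602  0.0002]
```

```bash
python3 -m pendant '[[[-0.005,0.02,0,0,0,-2,255],[-0.009,0.04,0,0,0,-4,255],[-0.014,0.06,0,0,0,-6,255],[-0.018,0.08,0,0,0,-8,255],[-0.023,0.1,0,0,0,-10,255],[-0.028,0.12,0,0,0,-12,255],[-0.032,0.14,0,0,0,-15,255],[-0.0374,0.16,0,0,0,-18.5,255],[-0.0374,0.16,0,0,0,-18.5,255],[-0.0374,0.16,0,0,0,-18.5,255]]]'
python3 go.py 0.445 -0.258 0.089
python3 - <<'E'
from h import *
s=env.read_state();c=imaging.capture("wrist");f=c["frame"].copy()
print(proj_wrist(c,s,(.4947,-.2418,.095)))
cv2.imwrite("pics/w11.png",c["frame"][:,:,::-1])
c=imaging.capture("scene");cv2.imwrite("pics/s11.png",c["frame"][:,:,::-1])
E
```

```text
t: 23.0
eef_pos: [0.4451, -0.2579, 0.1963]
tool_rot: [-0.0, 0.987, 0.161, -0.001]
force: [-0.1, 0.3, -0.5]
gripper_width: 0.004
t 23.0 pos [ 0.4451 -0.2579  0.1963] xaz 18.52 j [-0.104  0.24   0.588  2.036 -0.167  0.912  0.897] F [-0.11  0.27 -0.46] tau [0.017 0.025 0.071] w 0.0043
toolshift [0.000e+00 1.000e-04 1.073e-01]
[347.11602795 213.06249603]
```

View pics/w11.png

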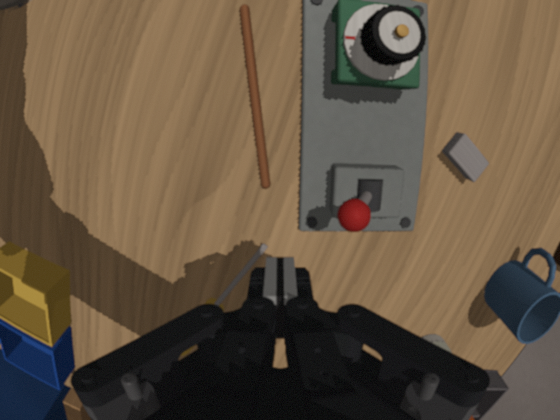

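View pics/s11.png

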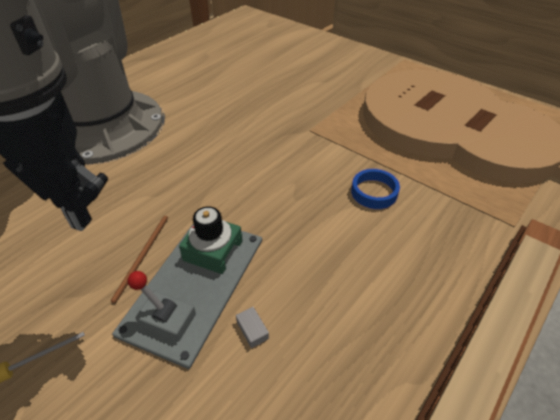

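The wrist view shows the ball at (355,215) and a clear descent path. I go down on its -x side.

```bash
python3 -m pendant '[[[0,0,0.015,0,0,0,255],[0,0,0.03,0,0,0,255],[0,0,0.045,0,0,0,255],[0,0,0.06,0,0,0,255],[0,0,0.075,0,0,0,255],[0,0,0.09,0,0,0,255],[0,0,0.1,0,0,0,255],[0,0,0.105,0,0,0,255],[0,0,0.107,0,0,0,255],[0,0,0.107,0,0,0,255]]]'
python3 -m pendant '[[[0.004,0,0,0,0,0,255],[0.008,0,0,0,0,0,255],[0.012,0,0,0,0,0,255],[0.016,0,0,0,0,0,255],[0.02,0,0,0,0,0,255],[0.024,0,0,0,0,0,255],[0.028,0,0,0,0,0,255],[0.032,0,0,0,0,0,255],[0.036,0,0,0,0,0,255],[0.04,0,0,0,0,0,255]]]'
python3 go.py
python3 - <<'E'
from h import *
c=imaging.capture("scene");cv2.imwrite("pics/s12.png",c["frame"][:,:,::-1])
E
```

```text
t: 24.1
eef_pos: [0.4456, -0.2578, 0.0901]
tool_rot: [0.0, 0.987, 0.162, 0.0]
force: [0.2, -0.1, 0.1]
gripper_width: 0.0
t: 25.1
eef_pos: [0.4836, -0.245, 0.0899]
tool_rot: [0.0, 0.987, 0.162, -0.0]
force: [-1.4, -0.5, 1.1]
gripper_width: -0.0
t 25.1 pos [ 0.4836 -0.245   0.0899] xaz 18.63 j [-0.05   0.447  0.499  2.055 -0.321  0.714  0.978] F [-1.43 -0.49  1.07] tau [-0.159  0.286 -0.013] w -0.0002
```

View pics/s12.png

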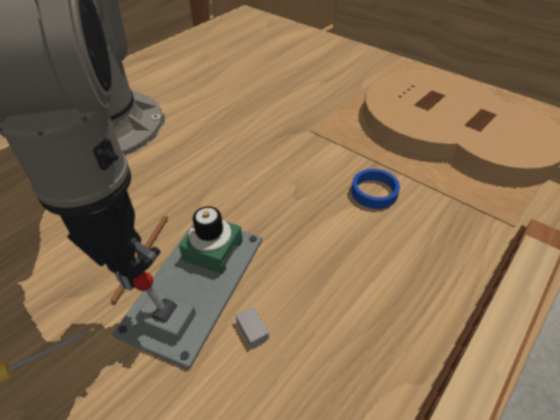

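The fingers are on the ball with about 1.5 N and it is moving. I continue.

```bash
python3 -m pendant '[[[0.005,0,0,0,0,0,255],[0.01,0,0,0,0,0,255],[0.015,0,0,0,0,0,255],[0.02,0,0,0,0,0,255],[0.025,0,0,0,0,0,255],[0.03,0,0,0,0,0,255],[0.034,0,0,0,0,0,255],[0.038,0,0,0,0,0,255],[0.041,0,0,0,0,0,255],[0.042,0,0,0,0,0,255]]]'
python3 -m pendant '[[[0.001,0,0,0,0,0,255],[0.002,0,0,0,0,0,255],[0.003,0,0,0,0,0,255],[0.004,0,0,0,0,0,255],[0.005,0,0,0,0,0,255],[0.005,0,0,0,0,0,255],[0.005,0,0,0,0,0,255],[0.005,0,0,0,0,0,255],[0.005,0,0,0,0,0,255],[0.005,0,0,0,0,0,255]]]'
python3 - <<'E'
from h import *
c=imaging.capture("scene");cv2.imwrite("pics/s13.png",c["frame"][:,:,::-1])
E
```

```text
t: 26.15
eef_pos: [0.5234, -0.2314, 0.0898]
tool_rot: [0.0, 0.987, 0.162, -0.0]
force: [-1.9, -0.6, -0.4]
gripper_width: 0.001
t: 27.15
eef_pos: [0.528, -0.23, 0.09]
tool_rot: [0.0, 0.987, 0.162, 0.0]
force: [0.3, -0.0, 0.6]
gripper_width: 0.003
```

View pics/s13.png

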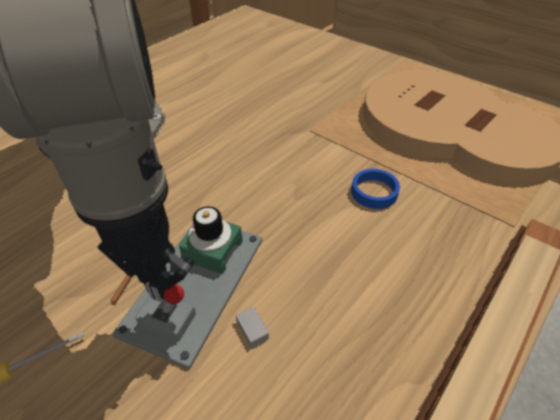

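Ball at (173,294). I push on in small steps and watch the force for the end stop.

```bash
python3 -m pendant '[[[0.0005,0,0,0,0,0,255],[0.001,0,0,0,0,0,255],[0.0015,0,0,0,0,0,255],[0.002,0,0,0,0,0,255],[0.0025,0,0,0,0,0,255],[0.003,0,0,0,0,0,255],[0.0035,0,0,0,0,0,255],[0.004,0,0,0,0,0,255],[0.0045,0,0,0,0,0,255],[0.005,0,0,0,0,0,255]]]'
python3 go.py
python3 - <<'E'
from h import *
t=imaging.capture("top");s=imaging.capture("scene")
cv2.imwrite("pics/t14.png",t["frame"][:,:,::-1])
for n,c in(("top",t),("scene",s)):
    im=c["frame"].astype(int);m=((im[:,:,0]>110)&(im[:,:,1]<50)&(im[:,:,2]<50)).astype(np.uint8)
    k,l,st,ce=cv2.connectedComponentsWithStats(m)
    for i in range(1,k): 
        if st[i,4]>15:print(n,st[i],ce[i])
E
cat >> fit.py <<'E'
for ph in (0,.8,.9,1):
    a=-.507+ph*1.014;q=w(r.x,(.07*np.sin(a),-.075,.034+.07*np.cos(a)));print(ph,"top",pr(t,q).round(1),"scene",pr(s,q).round(1))
E
python3 fit.py|tail -4
```

```text
t: 28.2
eef_pos: [0.5324, -0.2285, 0.0898]
tool_rot: [-0.0, 0.987, 0.162, -0.0]
force: [-2.9, -0.5, 0.0]
gripper_width: 0.0
t 28.2 pos [ 0.5324 -0.2285  0.0898] xaz 18.64 j [-0.086  0.499  0.488  1.97  -0.334  0.752  0.925] F [-2.88 -0.47  0.01] tau [-0.238  0.728 -0.024] w 0.0001
top [405 206   6  12  38] [406.97368421 212.07894737]
scene [178 287   8  14  59] [182.18644068 293.6440678 ]
0 top [424.7 247.6] scene [136.2 280.2]
0.8 top [414.4 216.7] scene [170.2 290.5]
0.9 top [412.7 213.3] scene [174.9 293.1]
1 top [410.9 210.1] scene [179.5 295.9]
```

```bash
python3 - <<'E'
import cv2
g=cv2.imread("pics/t14.png")[150:340,280:460];cv2.imwrite("pics/t14c.png",cv2.resize(g,None,fx=3.1,fy=3.1,interpolation=cv2.INTER_CUBIC))
E
```

```text
(no output)
```

View pics/t14c.png

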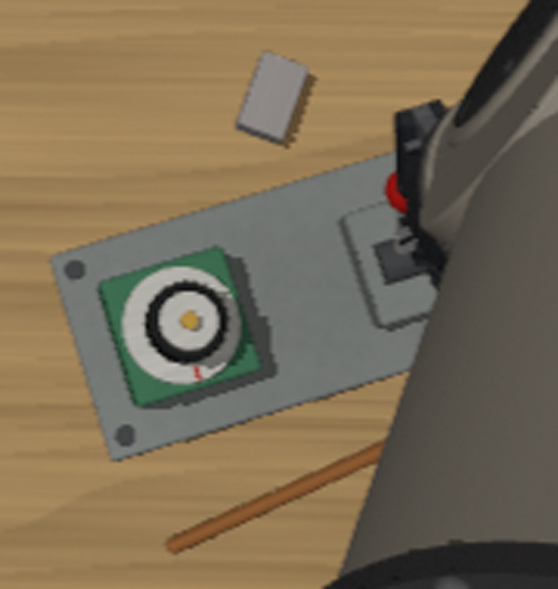

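```bash
python3 -m pendant '[[[0.0005,0,0,0,0,0,255],[0.001,0,0,0,0,0,255],[0.0015,0,0,0,0,0,255],[0.002,0,0,0,0,0,255],[0.002,0,0,0,0,0,255],[0.002,0,0,0,0,0,255],[0.002,0,0,0,0,0,255],[0.002,0,0,0,0,0,255],[0.002,0,0,0,0,0,255],[0.002,0,0,0,0,0,255]]]'
```

```text
t: 29.4
eef_pos: [0.5328, -0.2284, 0.0897]
tool_rot: [-0.0, 0.987, 0.161, -0.001]
force: [-10.9, -2.6, 4.4]
gripper_width: -0.002
```

The force is now 11 N with almost no travel, so the lever is on its end. I back off, rise and check.

```bash
python3 -m pendant '[[[-0.005,0,0,0,0,0,255],[-0.015,0,0,0,0,0,255],[-0.03,0,0,0,0,0,255],[-0.045,0,0,0,0,0,255],[-0.06,0,-0.02,0,0,0,255],[-0.07,0,-0.05,0,0,0,255],[-0.07,0,-0.08,0,0,0,255],[-0.07,0,-0.11,0,0,0,255],[-0.07,0,-0.14,0,0,0,255],[-0.07,0,-0.14,0,0,0,255]]]'
python3 go.py
python3 - <<'E'
from h import *
for n in("top","scene"):
    c=imaging.capture(n);cv2.imwrite(f"pics/{n}15.png",c["frame"][:,:,::-1])
    im=c["frame"].astype(int);m=((im[:,:,0]>110)&(im[:,:,1]<50)&(im[:,:,2]<50)).astype(np.uint8)
    k,l,st,ce=cv2.connectedComponentsWithStats(m)
    for i in range(1,k): 
        if st[i,4]>15:print(n,st[i],ce[i])
s=env.read_state();c=imaging.capture("wrist");cv2.imwrite("pics/w15.png",c["frame"][:,:,::-1]);print(proj_wrist(c,s,(.5592,-.2201,.095)))
E
```

```text
t: 30.4
eef_pos: [0.4687, -0.2514, 0.2333]
tool_rot: [0.001, 0.987, 0.161, 0.003]
force: [-0.6, 0.5, -0.3]
gripper_width: 0.0
t 30.4 pos [ 0.4687 -0.2514  0.2333] xaz 18.59 j [-0.147  0.221  0.605  1.967 -0.151  0.993  0.854] F [-0.59  0.54 -0.26] tau [-0.015 -0.028  0.043] w 0.0001
top [405 204  13  14 141] [410.96453901 210.46808511]
scene [169 287  17  14 179] [177.08938547 293.74301676]
[387.17652945 200.329665  ]
```

View pics/scene15.png

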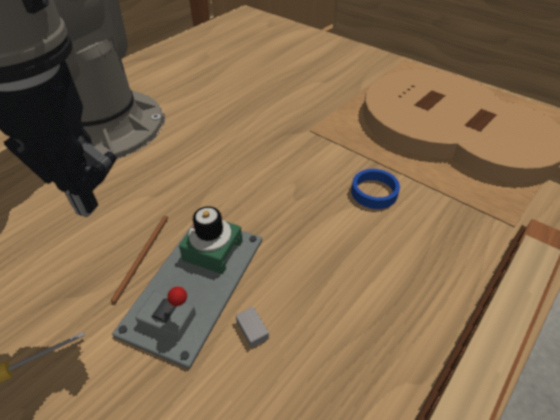

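View pics/w15.png

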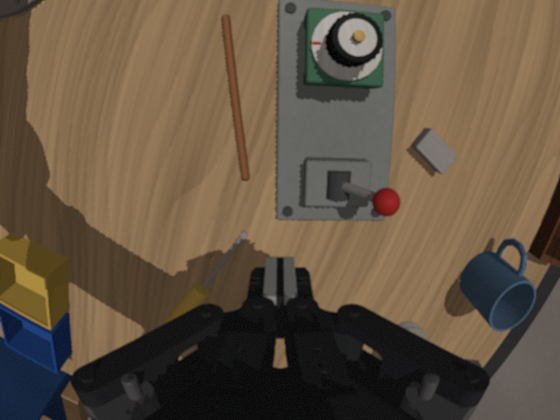

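View pics/top15.png

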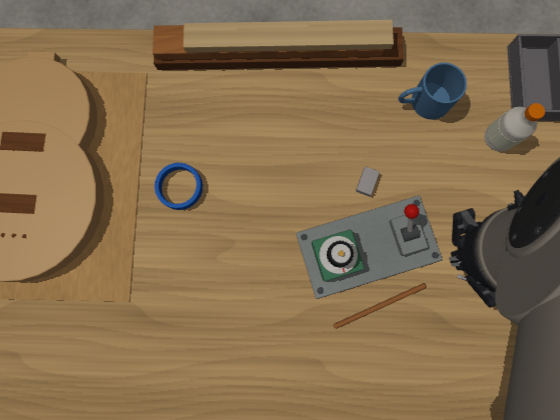

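The ball is at (411,210) in the top picture and (386,202) in the wrist picture, against (410.9,210.1) and (387,200) predicted for fully locked. The block, dowel and tape are where they started, and the robot touches nothing.

```bash
python3 -c "
from plant import workorder
print(workorder.job_done())"
```

```text
the job is handed in; nothing more can be done
None
```

I set the dial to 5 clicks from zero, swung the lock lever over to its locked end, and handed the job in at about 31 s of the 72 s allowed. The handover reports no verdict, so the result rests on my own checks.

- **Zero stop:** I gripped the dial with 20 N and turned it anticlockwise about 108°. The torque then jumped to 0.56 N m, close to the 0.6 N m limit. The angle matches a start at 7 clicks, and the ring mark had not moved (within about 1°).
- **Five clicks:** I turned the dial clockwise 78.3° in the same grip: 3° back to the zero notch, 75° for the clicks and 0.3° to unload the grip. The torque was then about zero, as it should be in a notch. The dial's ribs and streaks did not shift against the jaws in the pictures I compared, or when I let go.
- **Lock lever:** I pushed the ball over with closed fingers until the force rose to 11 N with almost no further travel, then backed off. The top and wrist cameras put the ball within about 2 px of where it should be when locked. The scene camera was 2–3 px off, about as much as it was off for other points at the start.
- **Surroundings:** The gauge block, dowel and tape look unmoved. The arm is clear, with about zero force on it.

The one disagreement was before the push, when the wrist camera showed the ball about 6 mm from my fitted position. I went in slowly and let the contact force decide, so it made no difference. The click count rests on angle and torque, because the rod's height is too fine to measure with the cameras.

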